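# Move the soldering supplies to the other rack in reverse order

### The job

Move the three jars and the black tin from the wooden rack to the blue rack, one upright in each pocket and right down on its floor, in the reverse of the order in which they now stand: what is at the left end of the wooden rack goes to the right end of the blue rack, and so on. Do not tip any of them over, and leave the red pliers and the brass brush where they lie.

Things in the scene. Friction and masses are not known exactly. Their poses are not given: they have to be found in the camera images.
- wood_rack: light wooden rack, 280 x 96 x 14 mm, fixed, turned up to 0.12 rad; nearer or farther than the blue one. Row of four 62 mm square pockets 6 mm deep (floor 8 mm above the bench); front ledge with four coloured labels. Origin: at bench height under the middle of the row; x away from the robot, y left along the row; pocket centres x = 0, y = +102, +34, -34, -102 mm. Full at the start, in any order.
- blue_rack: blue painted rack, 280 x 80 x 14 mm, fixed, turned up to 0.12 rad, empty at the start. Row of four 62 mm square pockets 6 mm deep (floor 8 mm above the bench). Origin: at bench height under the middle of the row; x away from the robot, y left along the row; pocket centres x = 0, y = +102, +34, -34, -102 mm (left to right).
- jar_orange: closed round jar with orange body, a black screw cap and round orange sticker on the cap; body 43 mm in diameter up to 53 mm high, cap 36 mm in diameter above that, 66 mm high in all, loose. Origin: centre of its underside, z up along its axis. Starts upright in one of the pockets of the wooden rack.
- jar_blue: closed round jar with blue body, a black screw cap and round blue sticker on the cap; body 43 mm in diameter up to 53 mm high, cap 36 mm in diameter above that, 66 mm high in all, loose. Origin: centre of its underside, z up along its axis. Starts upright in one of the pockets of the wooden rack.
- jar_white: closed round jar with off-white body, a black screw cap and round white sticker on the cap; body 43 mm in diameter up to 53 mm high, cap 36 mm in diameter above that, 66 mm high in all, loose. Origin: centre of its underside, z up along its axis. Starts upright in one of the pockets of the wooden rack.
- flux_tin: small plain black round tin with a slip lid, 41 mm in diameter, 24 mm high, loose; when gripped along its own x or y axis the fingers close to 36 mm (along a diagonal up to 51 mm). At the start its axes are turned at most 0.25 rad from those of the wooden rack. Origin: centre of its underside, z up along its axis. Starts upright in one of the pockets of the wooden rack.
- tag_orange: orange label plate, 36 x 14 x 2 mm between two small brass clips, fixed on the front ledge of the wooden rack, 45.5 mm in front of the centre of the pocket in which the orange jar starts; it stays there and so keeps the starting order readable. Origin: centre of its underside, 14 mm above the bench; y along the row.
- tag_blue: blue label plate, 36 x 14 x 2 mm between two small brass clips, fixed on the front ledge of the wooden rack, 45.5 mm in front of the centre of the pocket in which the blue jar starts; it stays there and so keeps the starting order readable. Origin: centre of its underside, 14 mm above the bench; y along the row.
- tag_white: white label plate, 36 x 14 x 2 mm between two small brass clips, fixed on the front ledge of the wooden rack, 45.5 mm in front of the centre of the pocket in which the white jar starts; it stays there and so keeps the starting order readable. Origin: centre of its underside, 14 mm above the bench; y along the row.
- tag_black: black label plate, 36 x 14 x 2 mm between two small brass clips, fixed on the front ledge of the wooden rack, 45.5 mm in front of the centre of the pocket in which the black tin starts; it stays there and so keeps the starting order readable. Origin: centre of its underside, 14 mm above the bench; y along the row.
- pliers_red: bystander: small pliers with red handles lying on the bench to the left of the racks, 146 mm long (y), 49 mm wide (x), 12 mm high. Origin: centre of its underside.
- brass_brush: bystander: narrow wooden hand brush with brass bristles lying on the bench to the left of the racks, 178 mm long (y), 17 mm wide (x), 22 mm high. Origin: centre of its underside.
Not all that is in view belongs to the job. Leave any pink or purple look-alike of the jar_blue alone.

How it is judged:
By the outcome, as a careful person would: the job done as asked, in the order asked, and still so for the second after the job is handed in, with the robot touching nothing.
It also fails if it takes over 88 s, if anything falls off the work surface, if the arm or the gripper's body presses on something with over 40 N, if the wrist force passes 120 N, or if a joint passes its speed limit or range.

### The arm

A 6-joint arm with a two-finger parallel gripper is mounted at the origin on a cart in front of the work surface, level with it; the furniture and walls round the work are solid. World frame = base frame: x ahead of the robot, y to its left, z up, the work surface at z = 0. Lengths are in m, angles in degrees, forces in N, time in s.
With the tool pointing down it reaches from about 0.25 to 0.725 m from the base axis. Payload 9.7 kg.
Tool frame: the origin (TCP) lies between the finger pads; the fingertips stand 22 mm ahead of it and the grasp point (between the pads) lies 3 mm ahead of it; z points along the fingers, y is the line along which they close (so a half turn about z gives the same grasp; the last joint's range is limited). The gripper opens to 85 mm and grips with 20 to 120 N. Pads are 22 mm wide; open, the fingers measure 114 mm over their backs; the gripper's body (76 mm by 85 mm) begins 54 mm behind the grasp point. The pads swing forward as they close: fully open they stand 13 mm farther back than shut.
Start: joints at [64.171, 4.979, 10.078, 95.1, 0, 90], TCP at [0.24, 0.495, 0.253] pointing down, gripper open.
Joint ranges: [-179.16, 179.16], [-48.56, 103.87], [-65.8, 70.77], [-126.05, 130.52], [-82.76, 87.17], [-180, 180]. Speed limits (degrees/s): [127.2, 127.2, 147.25, 180, 180, 180].

### API

Orientations are given as [roll, pitch, yaw] about the fixed x, y, z axes, in that order (R = Rz(yaw) Ry(pitch) Rx(roll)).
In Python, from workcell import bot, viewer, finder gives the robot as it stands.
- The arm moves only by the tool move_arm, never from a script. Its arguments are lists of equal length, an entry for each row: "offset": the shift along the tool's x, y, z in cm, a list of three; "twist": the turn, a rotation vector about the tool's x, y, z in rad, a list of three; "grip": the opening, from 0 (shut) to 1 (fully open). In form: {"offset": [[x, y, z], ...], "twist": [[ax, ay, az], ...], "grip": [grip, ...]}. A call has 1 to 5 rows; each row shifts and turns the commanded pose from where the row before left it, along the tool's axes as they then stand; what a row does not reach is not made up. A row lasts 1/10 s, in which the tool goes at most 50 mm and 8.59 degrees, less where a joint would pass 70% of its speed; a pose out of reach is approached as far as the arm can. A call is refused whole if a number of a shift passes 5 or a number of a turn 0.15, either way. A call with a gripper value outside its range is refused whole. The fingers move at their own pace and stop on an object; "force" is the grip in N (left out, the last holds). Time passes only in rows, so rows that do not move let the fingers close. It gives the time, the measured TCP pose, the force, the opening and the grip force at its end, in the units of the state.
- bot.get_obs(): the state, without advancing time (a new reading comes with each control period).
- viewer.camera(name): name is "side" or "top" or "wrist"; returns a dict with "color" (400x640x3 uint8, red, green, blue), "depth" (400x640 float32, m along the optical axis (not along the pixel's ray), 0 where there is no reading), "vfov" (degrees; the focal length in pixels is half the picture's height over the tangent of half this angle, whatever the lens; pixels are square), "cx", "cy" (the principal point, pixels), "k1" (the pictures are not rectified: a ray, as slopes to the right and down, at radius r is drawn at 1 + k1 r^2 times it, then the intrinsics apply), "position" and "attitude" of the camera in the world; the wrist camera has in their place "tool_from_camera" (4x4, takes a point from camera to tool coordinates, whose origin is the TCP and whose axes are the flange's). Camera axes: x right, y down, z forward; pixel columns grow to the right and rows downward; lengths in m; the calibration is good to about 2 mm. A picture is of the moment at which its call begins: read the wrist's pose just before it.
- bot.job_done(): hands the job in; it is judged then, once.
Trained networks look in a picture, given as the dict that the camera call returned (one of the last four; its "shot" number tells which), for a name from the list of things; names that differ only in an ending like _2 or _b are one class to them, and where a whole thing is asked for, a point or a joint stands for the part that bears it (a point fixed in the world has none). Each returns a list of dicts, best first, with "p" (0 to 1); they miss things now and then, are a little off and sometimes report something else, mostly with a low value. They report only what shows in the picture. A call takes as long as a camera call. They do not tell look-alikes from the thing itself.
- finder.boxes_of(picture, thing): "position" ([column, row] in pixels, amid what is visible of it).
- finder.pinpoint(picture, thing): "position" ([column, row] in pixels: a listed point, or the origin of a listed thing).
The state is a dict: "time": time; "q": joint angles; "qd": joint speeds; "joint_efforts": joint torques, N m; "ee_pos": TCP position; "tcp_rot": TCP orientation; "wrist_force": force on the tool from outside, world axes, zero at the start; "torque": the same for the moment, N m; "opening": finger opening in m; "grasp_force": force on a finger pad.
Only numpy, scipy, OpenCV 4.12 (cv2) and the standard library are available. Lean on these libraries where they do the work, as an engineer would, in place of code of your own. Each camera call takes 0.05 s, during which the arm holds its last target. There are 200 camera calls.

## Working session

There is one attempt and no reset: what is moved stays moved. The work goes in short steps, Python scripts to look and compute and a tool call to move; the robot and the scene stay as the last step left them, time stands still between calls to the robot, and variables do not carry over. Pictures are saved under pics/ and viewed, at most 14 in all, crops included, and the job is handed in when it is done.

Besides the shell and the picture viewer there is one more tool, called in YAML: its name, and indented under it one key for each argument. move_arm: Moves the arm, as the interface text tells. Its arguments: {"type":"object","properties":{"offset":{"type":"array","items":{"type":"array","items":{"type":"number"}}},"twist":{"type":"array","items":{"type":"array","items":{"type":"number"}}},"grip":{"type":"array","items":{"type":"number"}},"force":{"type":"number"}},"required":["offset","twist","grip"]}

```bash
ls; mkdir -p pics
cat > h.py <<'E'
import numpy as np, cv2
from scipy.spatial.transform import Rotation as Rn
from workcell import bot, viewer, finder
def save(p,n): cv2.imwrite('pics/'+n+'.png',p['color'][...,::-1])
def campose(p,obs=None):
    if 'position' in p:
        a=np.array(p['attitude'],float)
        R=a if a.shape==(3,3) else Rn.from_euler('xyz',a,degrees=True).as_matrix()
        return R,np.array(p['position'])
    T=np.array(p['tool_from_camera']); Rt=Rn.from_euler('xyz',obs['tcp_rot'],degrees=True).as_matrix()
    return Rt@T[:3,:3],Rt@T[:3,3]+np.array(obs['ee_pos'])
def ray(p,uv):
    f=200/np.tan(np.radians(p['vfov'])/2)
    d=np.array([(uv[0]-p['cx'])/f,(uv[1]-p['cy'])/f]); s=d.copy()
    for _ in range(20): s=d/(1+p['k1']*(s@s))
    return np.array([s[0],s[1],1])
def at_z(p,uv,z,obs=None):
    R,t=campose(p,obs); d=R@ray(p,uv); return t+d*(z-t[2])/d[2]
def at_depth(p,uv,obs=None):
    R,t=campose(p,obs); u,v=int(round(uv[0])),int(round(uv[1]))
    w=p['depth'][max(0,v-1):v+2,max(0,u-1):u+2]; w=w[w>0]
    return t+R@ray(p,uv)*np.median(w) if len(w) else None
E
python3 - <<'E'
from h import *
np.set_printoptions(precision=4,suppress=True)
o=bot.get_obs(); print(o)
for n in ['top','side']:
    p=viewer.camera(n); save(p,n+'0'); print({k:v for k,v in p.items() if k not in('color','depth')})
    for t in 'wood_rack blue_rack jar_orange jar_blue jar_white flux_tin tag_orange tag_blue tag_white tag_black pliers_red brass_brush'.split():
        z={'jar':0,'flu':.008,'tag':.014}.get(t[:3],0)
        if t[:3]=='jar': z=.008
        for d in finder.pinpoint(p,t)[:3]: print(t,round(d['p'],2),np.round(d['position'],1),at_z(p,d['position'],z),at_depth(p,d['position']))
E
```

```text
pics
{'time': 0.0, 'q': array([64.1716,  5.0116, 10.0347, 95.0997, -0.001 , 90.0026]), 'qd': array([-0.002 , -0.0353,  0.1135, -0.0556,  0.0184,  0.0755]), 'joint_efforts': array([ -0.0006, -52.0387,  46.4799,   0.0166,   0.    ,   0.    ]), 'ee_pos': array([0.2395, 0.4949, 0.2526]), 'tcp_rot': array([-179.9234,    0.001 ,  154.1691]), 'wrist_force': array([-1.2482, -0.4353, -0.9125]), 'torque': array([-0.0233,  0.0108, -0.0268]), 'grasp_force': 0.0, 'opening': 0.08530298549722386}
{'vfov': 51.6578794140458, 'cx': 322.9022631971681, 'cy': 202.67117410915623, 'k1': 0.033502483472217556, 'position': array([0.2587, 0.1555, 1.0343]), 'attitude': array([-167.7081,    0.0688,  -82.696 ]), 'shot': 1}
wood_rack 0.96 [352.7 214.7] [0.4606 0.1061 0.    ] [0.4577 0.1068 0.0147]
wood_rack 0.39 [360.6 235.1] [0.4112 0.0806 0.    ] [0.4088 0.0818 0.0166]
blue_rack 0.68 [392.5 158.1] [0.6237 0.0197 0.    ] [0.6188 0.0215 0.0138]
jar_orange 0.6 [396.6 225.5] [ 0.4456 -0.0057  0.008 ] [0.4333 0.0049 0.0755]
jar_blue 0.85 [364.9 221.7] [0.4451 0.0741 0.008 ] [0.4366 0.0778 0.0549]
jar_blue 0.82 [275.5
[... 1668 characters left out ...]
08 ] [0.3341 0.2975 0.0117]
jar_white 0.8 [337.8 212. ] [0.4519 0.1403 0.008 ] [0.4562 0.1955 0.0334]
flux_tin 0.76 [336.6 225.7] [0.4602 0.2158 0.008 ] [0.4606 0.2209 0.0106]
flux_tin 0.5 [272.8 198.5] [0.6188 0.0456 0.008 ] [0.6185 0.0486 0.0093]
tag_orange 0.42 [353.2 190.7] [0.4003 0.0157 0.014 ] [0.4012 0.0237 0.0172]
tag_blue 0.41 [351.3 197.4] [0.4104 0.063  0.014 ] [0.4114 0.0713 0.0175]
tag_white 0.56 [350.4 210.2] [0.4211 0.1443 0.014 ] [0.422  0.1526 0.0178]
tag_black 0.44 [352.1 223.2] [0.4245 0.2167 0.014 ] [0.4252 0.2225 0.0169]
pliers_red 0.89 [254.8 271.7] [0.6305 0.39   0.    ] [0.6277 0.4085 0.0118]
brass_brush 0.8 [367.4 273.2] [0.4146 0.4053 0.    ] [0.4208 0.4431 0.0246]
```

Run:
```python
import cv2
a=cv2.imread('pics/top0.png')
cv2.imwrite('pics/top0c.png',cv2.resize(a[110:310,200:466],(798,600),interpolation=cv2.INTER_CUBIC))
```

```text
(no output)
```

View pics/top0c.png

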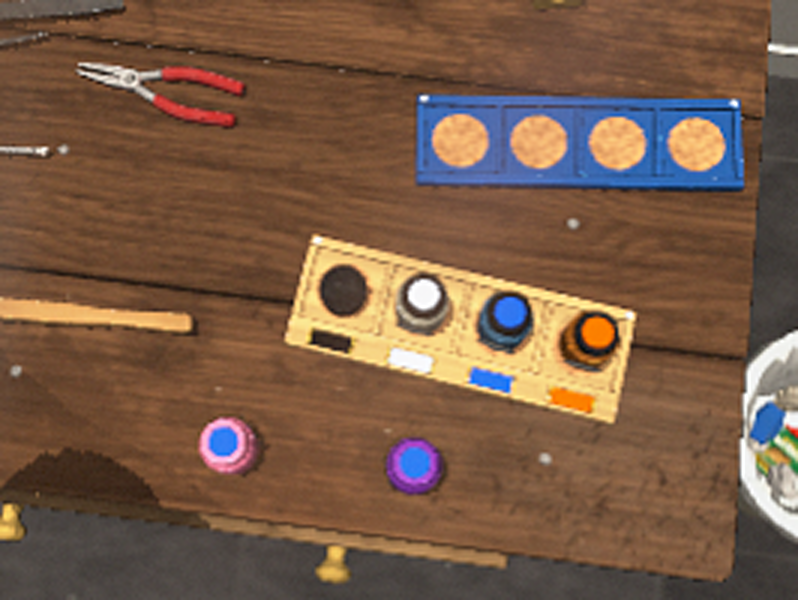

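View pics/side0.png

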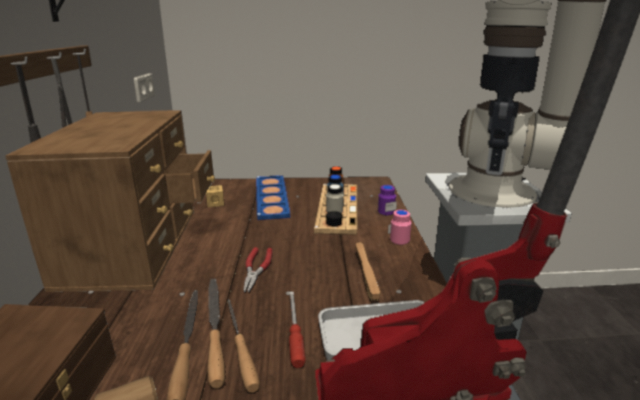

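The racks stand as follows, left to right: tin (crop 343,290), white (423,295), blue (508,312), orange (597,332). The tags match that order. There are three blue-sticker candidates:
- Pink jar at (228,445) on the bench: look-alike.
- Purple jar at (414,465) on the bench: look-alike.
- Blue-bodied jar at (508,312) in the wooden rack, behind the blue tag: this is jar_blue.

The blue rack is empty, with cork discs in its pockets. Next I measure it precisely by colour.

Run:
```python
from h import *
np.set_printoptions(precision=4,suppress=True)
p=viewer.camera('top'); hsv=cv2.cvtColor(p['color'],cv2.COLOR_RGB2HSV)
def blobs(mask,box,amin=15):
    m=np.zeros(mask.shape,np.uint8); c0,r0,c1,r1=box; m[r0:r1,c0:c1]=mask[r0:r1,c0:c1]
    n,l,s,c=cv2.connectedComponentsWithStats(m); return [(c[i],s[i,4]) for i in range(1,n) if s[i,4]>=amin]
H,S,V=[hsv[...,i] for i in range(3)]
full=lambda c:(int(200+c[0]/3),int(110+c[1]/3),int(200+c[2]/3),int(110+c[3]/3))
cork=((H<25)&(S>60)&(V>130)).astype(np.uint8)
print('cork');P=[]
for c,a in blobs(cork,full((418,98,742,186))): x=at_z(p,c,.008);P.append(x);print(c,a,x)
st=((S>150)&(V>150)).astype(np.uint8)
print('stickers/tags sat')
for c,a in blobs(((H>100)&(H<120)&(S>150)&(V>150)).astype(np.uint8),full((460,280,540,400))): print(c,a,at_z(p,c,.074)[:2],at_z(p,c,.016)[:2])
for c,a in blobs(((H<16)&(S>200)&(V>180)).astype(np.uint8),full((540,300,625,418))): print(c,a,at_z(p,c,.074)[:2],at_z(p,c,.016)[:2])
for c,a in blobs(((S<40)&(V>190)).astype(np.uint8),full((380,260,450,380))): print(c,a,at_z(p,c,.074)[:2],at_z(p,c,.016)[:2])
for c,a in blobs((V<75).astype(np.uint8),full((300,250,380,355))): print(c,a,at_z(p,c,.032)[:2],at_z(p,c,.016)[:2])
```

```text
cork
[352.9685 156.311 ] 254 [0.6128 0.1232 0.008 ]
[379.1195 156.8924] 251 [0.6198 0.0555 0.008 ]
[405.3413 157.1786] 252 [ 0.6275 -0.0121  0.008 ]
[431.7598 157.6772] 254 [ 0.6347 -0.08    0.008 ]
stickers/tags sat
[369.6098 213.5   ] 82 [0.4541 0.0704] [0.4659 0.0652]
[363.0159 236.381 ] 63 [0.398 0.08 ] [0.4064 0.0755]
[398.9605 220.0658] 76 [0.4472 0.0003] [ 0.4586 -0.0091]
[390.54 242.8 ] 50 [0.3913 0.015 ] [0.3993 0.0065]
[340.875  207.6375] 80 [0.4595 0.1394] [0.4716 0.1384]
[336.4416 229.5974] 77 [0.406  0.1435] [0.4149 0.1428]
[313.5776 206.6398] 161 [0.4622 0.206 ] [0.4655 0.2069]
[309.8364 223.4   ] 55 [0.4194 0.2096] [0.4219 0.2105]
```

move_arm:
  offset:
    - [0,0,0]
    - [0,0,0]
    - [0,0,0]
    - [0,0,0]
    - [0,0,0]
  twist:
    - [0,0,0.15]
    - [0,0,0.15]
    - [0,0,0.15]
    - [0,0,0.15]
    - [0,0,0.15]
  grip: [1,1,1,1,1]

```text
time: 1.85
ee_pos: [0.2396, 0.4951, 0.2533]
tcp_rot: [-180.0, 0.0, 110.8]
wrist_force: [0.9, -0.1, -0.6]
opening: 0.085
grasp_force: 0.0
```

move_arm:
  offset:
    - [0,0,0]
    - [0,0,0]
    - [0,0,0]
    - [-3.3,3.1,0]
    - [-3.3,3.1,0]
  twist:
    - [0,0,0.15]
    - [0,0,0.15]
    - [0,0,0.17]
  grip: [1,1,1,1,1]

```text
invalid input at $.twist: expected 5 entries
```

move_arm:
  offset:
    - [0,0,0]
    - [0,0,0]
    - [0,0,0]
    - [-3.3,3.1,0]
    - [-3.3,3.1,0]
  twist:
    - [0,0,0.15]
    - [0,0,0.15]
    - [0,0,0.15]
    - [0,0,0.02]
    - [0,0,0]
  grip: [1,1,1,1,1]

```text
time: 2.35
ee_pos: [0.2955, 0.4234, 0.2529]
tcp_rot: [-180.0, 0.0, 84.4]
wrist_force: [0.6, 0.8, -0.9]
opening: 0.0852
grasp_force: 0.0
```

move_arm:
  offset:
    - [-3.3,3.1,0]
    - [-3.3,3.1,0]
    - [-3.3,3.1,0]
    - [-3.3,3.1,0]
    - [0,0,0]
  twist:
    - [0,0,0]
    - [0,0,0]
    - [0,0,0]
    - [0,0,0]
    - [0,0,0]
  grip: [1,1,1,1,1]

```text
time: 2.85
ee_pos: [0.408, 0.2765, 0.2534]
tcp_rot: [179.9, 0.0, 84.0]
wrist_force: [-0.5, 0.7, -0.6]
opening: 0.0853
grasp_force: 0.0
```

move_arm:
  offset:
    - [-3.2,3.1,0]
    - [-3.2,3.0,0]
    - [0,0,0]
    - [0,0,0]
  twist:
    - [0,0,0]
    - [0,0,0]
    - [0,0,0]
    - [0,0,0]
  grip: [1,1,1,1]

```text
time: 3.25
ee_pos: [0.4601, 0.21, 0.2532]
tcp_rot: [-180.0, -0.0, 84.2]
wrist_force: [-0.3, 0.0, 0.5]
opening: 0.0854
grasp_force: 0.0
```

Run:
```python
from h import *
np.set_printoptions(precision=4,suppress=True)
o=bot.get_obs(); p=viewer.camera('wrist'); save(p,'w1'); print(o['ee_pos'],o['tcp_rot'],p['tool_from_camera'])
for t,z in [('flux_tin',.008),('jar_white',.008),('jar_blue',.008),('jar_orange',.008),('tag_black',.014),('tag_white',.014),('tag_blue',.014),('tag_orange',.014)]:
    for d in finder.pinpoint(p,t)[:2]: print(t,round(d['p'],2),np.round(d['position'],1),at_z(p,d['position'],z,o),at_depth(p,d['position'],o))
```

```text
[0.4601 0.21   0.2532] [-179.9709   -0.0066   84.1639] [[-0.0008 -0.9534 -0.3018  0.0762]
 [ 1.     -0.0007 -0.0003 -0.0004]
 [ 0.0001 -0.3018  0.9534 -0.1214]
 [ 0.      0.      0.      1.    ]]
flux_tin 0.88 [318.2 173.9] [0.4596 0.2071 0.008 ] [0.4601 0.2122 0.0318]
flux_tin 0.23 [292.6 314.4] [ 0.3991 -0.0041  0.008 ] [0.4008 0.0032 0.0172]
jar_white 0.81 [324.  225.3] [0.4602 0.1356 0.008 ] [0.4612 0.1558 0.0574]
jar_blue 0.86 [227.6 235.4] [0.3268 0.1342 0.008 ] [0.3381 0.1463 0.0372]
jar_blue 0.82 [323.5 268.6] [0.4531 0.0694 0.008 ] [0.4545 0.0904 0.0437]
jar_orange 0.78 [322.6 311.1] [ 0.4448 -0.0027  0.008 ] [0.4466 0.0203 0.0373]
tag_black 0.93 [288.1 177.3] [0.4213 0.208  0.014 ] [0.4217 0.2086 0.0169]
tag_white 0.79 [290.  224.2] [0.4154 0.1443 0.014 ] [0.4158 0.1454 0.0168]
tag_white 0.35 [324.8 246.7] [0.4584 0.1065 0.014 ] [0.4599 0.137  0.0753]
tag_blue 0.73 [289.5 270.3] [0.4055 0.0751 0.014 ] [0.406  0.0769 0.0171]
```

View pics/w1.png

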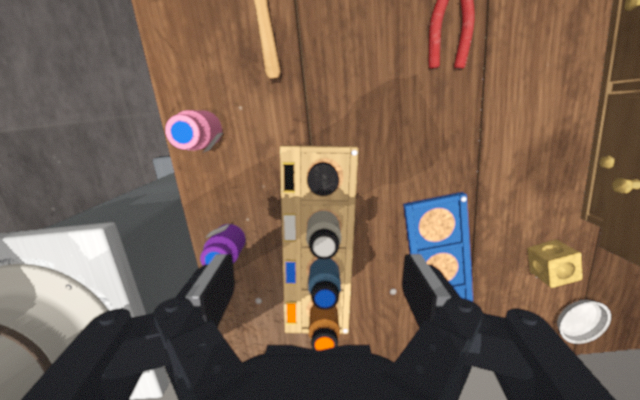

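Wrist view: tin at (323,178), white (323,240), blue (323,290) and orange (323,340), all in agreement with the top view. Now I descend on the tin.

move_arm:
  offset:
    - [-0.3,0.1,4.5]
    - [0,0,4.5]
    - [0,0,4.5]
    - [0,0,4.5]
    - [0,0,3.3]
  twist:
    - [0,0,0]
    - [0,0,0]
    - [0,0,0]
    - [0,0,0]
    - [0,0,0]
  grip: [0.7,0.7,0.7,0.7,0.7]
  force: 30

```text
time: 4.2
ee_pos: [0.4594, 0.2069, 0.0374]
tcp_rot: [-179.9, 0.1, 84.3]
wrist_force: [-0.5, 0.5, 0.5]
opening: 0.0596
grasp_force: 0.0
```

move_arm:
  offset:
    - [0,0,0]
    - [0,0,0]
    - [0,0,0]
    - [0,0,0]
    - [0,0,0]
  twist:
    - [0,0,0]
    - [0,0,0]
    - [0,0,0]
    - [0,0,0]
    - [0,0,0]
  grip: [0.65,0.3,0.3,0.3,0.3]

```text
time: 4.7
ee_pos: [0.4611, 0.2074, 0.0411]
tcp_rot: [179.9, -0.0, 84.3]
wrist_force: [-0.9, 0.7, -0.7]
opening: 0.0377
grasp_force: 27.6
```

move_arm:
  offset:
    - [0,0,0]
    - [0,0,0]
    - [0,0,0]
  twist:
    - [0,0,0]
    - [0,0,0]
    - [0,0,0]
  grip: [0.25,0.25,0.25]
  force: 45

```text
time: 5.0
ee_pos: [0.4611, 0.2074, 0.0411]
tcp_rot: [179.9, -0.0, 84.3]
wrist_force: [-0.5, 0.5, 5.0]
opening: 0.0364
grasp_force: 41.8
```

move_arm:
  offset:
    - [0,0,-1]
    - [0,0,-3]
    - [0,0,-4.5]
    - [0,0,-3]
    - [0,0,0]
  twist:
    - [0,0,0]
    - [0,0,0]
    - [0,0,0]
    - [0,0,-0.1]
    - [0,0,0]
  grip: [0.25,0.25,0.25,0.25,0.25]

```text
time: 5.5
ee_pos: [0.4622, 0.2079, 0.1603]
tcp_rot: [179.6, -0.2, 90.2]
wrist_force: [-0.1, 0.1, -0.5]
opening: 0.0369
grasp_force: 41.7
```

move_arm:
  offset:
    - [-2,1,0]
    - [-3.8,2.3,0]
    - [-3.8,2.3,0]
    - [-3.8,2.3,0]
    - [-3.8,2.3,0]
  twist:
    - [0,0,0]
    - [0,0,0]
    - [0,0,0]
    - [0,0,0]
    - [0,0,0]
  grip: [0.25,0.25,0.25,0.25,0.25]

```text
time: 6.0
ee_pos: [0.563, 0.0335, 0.1548]
tcp_rot: [-180.0, 0.0, 90.0]
wrist_force: [0.0, 1.4, -0.1]
opening: 0.0368
grasp_force: 41.7
```

move_arm:
  offset:
    - [-3.8,2.3,0]
    - [-3.8,2.3,0]
    - [-4.0,2.4,0]
    - [0,0,0]
    - [0,0,0]
  twist:
    - [0,0,0]
    - [0,0,0]
    - [0,0,0]
    - [0,0,0]
    - [0,0,0]
  grip: [0.25,0.25,0.25,0.25,0.25]

```text
time: 6.5
ee_pos: [0.6324, -0.0818, 0.154]
tcp_rot: [-179.9, -0.0, 89.9]
wrist_force: [-0.6, 0.1, -0.2]
opening: 0.0365
grasp_force: 41.8
```

Run:
```python
from h import *
np.set_printoptions(precision=4,suppress=True)
o=bot.get_obs(); p=viewer.camera('wrist'); save(p,'w2'); print(o['ee_pos'],o['tcp_rot'],o['opening'])
hsv=cv2.cvtColor(p['color'],cv2.COLOR_RGB2HSV)
R,t=campose(p,o)
m=cv2.inRange(hsv,(5,70,150),(25,255,255)); n,l,s,c=cv2.connectedComponentsWithStats(m)
for i in range(1,n):
    if s[i,4]>60: print(c[i],s[i],at_z(p,c[i],.008,o))
```

```text
[ 0.6324 -0.0818  0.154 ] [-179.8721   -0.0263   89.8614] 0.03647231900873712
[97.9469 76.2563] [  20    0  130  153 8883] [0.4429 0.023  0.008 ]
[179.3419  31.3738] [172   0  15  64 313] [0.5182 0.0565 0.008 ]
[302.8389  32.6767] [ 275    1   57   65 2911] [0.6196 0.0548 0.008 ]
[394.1538   7.1014] [381   0  24  27 286] [0.6931 0.0729 0.008 ]
[510.3828  28.115 ] [ 480    0   63   79 3357] [0.7895 0.0582 0.008 ]
[157.349   40.7708] [154  21   9  36 192] [0.4989 0.0498 0.008 ]
[465.5478  39.0696] [462  28  10  20 115] [0.7537 0.05   0.008 ]
[237.4519  52.8815] [235  33   6  39 135] [0.5648 0.04   0.008 ]
[246.6554  56.223 ] [244  38   7  36 148] [0.5723 0.0374 0.008 ]
[441.207   79.1002] [432  57  18  45 459] [0.7372 0.0192 0.008 ]
[426.2048  75.5301] [424  66   7  21  83] [0.7241 0.022  0.008 ]
[460.5494  89.585 ] [450  69  21  52 506] [0.755  0.0108 0.008 ]
[475.9372 162.2774] [ 453   68   46  177 2916] [ 0.7783 -0.0524  0.008 ]
[379.3829  82.2171] [375  70  11  24 175] [0.6845 0.0167 0.008 ]
[537.0744  90.5455] [533  71   9  37 121] [0.822  0.0103 0.008 ]
[ 37.5315 103.9491] [  19 
[... 708 characters left out ...]
.3434 -0.066   0.008 ]
[ 44.9245 181.8585] [ 37 175  15  13 106] [ 0.3698 -0.0699  0.008 ]
[ 61.6914 182.4321] [ 55 177  13  12  81] [ 0.3861 -0.0705  0.008 ]
[105.6622 188.1216] [102 182   8  13  74] [ 0.4278 -0.0763  0.008 ]
[116.8   189.688] [110 182  14  16 125] [ 0.4383 -0.0779  0.008 ]
[194.2063 199.1905] [191 191   8  18  63] [ 0.512  -0.0876  0.008 ]
[253.8244 204.0458] [250 195   9  20 131] [ 0.5694 -0.0927  0.008 ]
[390.6923 206.5846] [388 198   8  16  65] [ 0.7021 -0.0956  0.008 ]
[493.8095 233.5476] [484 217  21  28 294] [ 0.808  -0.1244  0.008 ]
[387.8931 232.7557] [378 218  19  27 262] [ 0.7013 -0.1232  0.008 ]
[425.5344 232.6931] [419 218  18  27 189] [ 0.739  -0.1232  0.008 ]
```

View pics/w2.png

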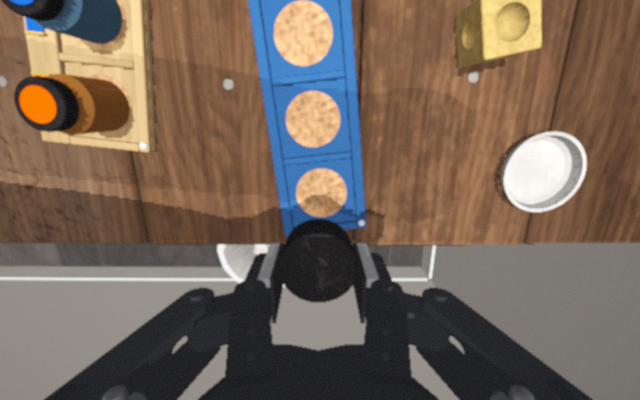

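Wrist view: the tin is held level at (318,260), and the cork discs at (321,192), (313,119) and (303,33) confirm the pocket positions to about 1 mm. Lowering the tin.

move_arm:
  offset:
    - [0.1,0.2,4.5]
    - [0,0,3.5]
    - [0,0,2]
    - [0,0,1.2]
    - [0,0,0]
  twist:
    - [0,0,0]
    - [0,0,0]
    - [0,0,0]
    - [0,0,0]
    - [0,0,0]
  grip: [0.25,0.25,0.25,0.25,0.25]

```text
time: 7.05
ee_pos: [0.6338, -0.0788, 0.0424]
tcp_rot: [-179.9, -0.0, 90.1]
wrist_force: [0.0, -0.1, -0.8]
opening: 0.0351
grasp_force: 43.9
```

move_arm:
  offset:
    - [0,0,0]
    - [0,0,0]
    - [0,0,0]
    - [0,0,0]
  twist:
    - [0,0,0]
    - [0,0,0]
    - [0,0,0]
    - [0,0,0]
  grip: [0.5,0.6,0.7,0.7]

```text
time: 7.45
ee_pos: [0.635, -0.0799, 0.0441]
tcp_rot: [179.9, 0.0, 90.0]
wrist_force: [1.2, 1.2, 0.7]
opening: 0.0599
grasp_force: 0.0
```

move_arm:
  offset:
    - [0,0,-2]
    - [0,0,-4.5]
    - [0,0,-4.5]
    - [0,0,-3]
    - [0,0,0]
  twist:
    - [0,0,0]
    - [0,0,0]
    - [0,0,0]
    - [0,0,0]
    - [0,0,0]
  grip: [0.7,0.7,0.7,0.7,0.7]

```text
time: 7.95
ee_pos: [0.6364, -0.0801, 0.1892]
tcp_rot: [179.5, 0.1, 90.0]
wrist_force: [0.5, -0.2, 0.6]
opening: 0.06
grasp_force: 0.0
```

move_arm:
  offset:
    - [3.1,-2.5,0]
    - [3.1,-2.5,0]
    - [3.1,-2.5,0]
    - [3.1,-2.5,0]
    - [3.1,-2.5,0]
  twist:
    - [0,0,0]
    - [0,0,0]
    - [0,0,0]
    - [0,0,0]
    - [0,0,0]
  grip: [0.8,0.8,0.8,0.8,0.8]

```text
time: 8.45
ee_pos: [0.5083, 0.0761, 0.1827]
tcp_rot: [-180.0, -0.0, 90.0]
wrist_force: [0.5, 0.5, 0.4]
opening: 0.0684
grasp_force: 0.0
```

move_arm:
  offset:
    - [3.1,-2.5,0]
    - [3.2,-2.5,0]
    - [0,0,0]
    - [0,0,0]
  twist:
    - [0,0,0]
    - [0,0,0]
    - [0,0,0]
    - [0,0,0]
  grip: [0.8,0.8,0.8,0.8]

```text
time: 8.85
ee_pos: [0.4593, 0.1387, 0.1831]
tcp_rot: [180.0, 0.0, 90.1]
wrist_force: [0.8, 0.2, 0.6]
opening: 0.0682
grasp_force: 0.0
```

move_arm:
  offset:
    - [0,0,4.5]
    - [0,0,4.5]
    - [0,0,3]
    - [0,0,1.7]
    - [0,0,0]
  twist:
    - [0,0,0]
    - [0,0,0]
    - [0,0,0]
    - [0,0,0]
    - [0,0,0]
  grip: [0.8,0.8,0.8,0.8,0.7]

```text
time: 9.35
ee_pos: [0.4585, 0.1367, 0.0433]
tcp_rot: [-179.7, 0.1, 89.9]
wrist_force: [0.4, -1.0, 0.6]
opening: 0.0596
grasp_force: 0.0
```

move_arm:
  offset:
    - [0,0,0]
    - [0,0,0]
    - [0,0,0]
    - [0,0,0]
    - [0,0,0]
  twist:
    - [0,0,0]
    - [0,0,0]
    - [0,0,0]
    - [0,0,0]
    - [0,0,0]
  grip: [0.5,0.35,0.35,0.35,0.35]

```text
time: 9.85
ee_pos: [0.4602, 0.1383, 0.0472]
tcp_rot: [179.9, -0.0, 90.0]
wrist_force: [0.2, -1.6, 4.0]
opening: 0.0419
grasp_force: 45.7
```

move_arm:
  offset:
    - [0,0,-1]
    - [0,0,-3]
    - [0,0,-4.5]
    - [0,0,-3]
    - [0,0,0]
  twist:
    - [0,0,0]
    - [0,0,0]
    - [0,0,0]
    - [0,0,0]
    - [0,0,0]
  grip: [0.35,0.35,0.35,0.35,0.35]

```text
time: 10.35
ee_pos: [0.4613, 0.1388, 0.1664]
tcp_rot: [179.6, -0.1, 90.0]
wrist_force: [-0.8, -1.2, -1.9]
opening: 0.0421
grasp_force: 46.0
```

move_arm:
  offset:
    - [-2,2.3,0]
    - [-2.7,3,0]
    - [-2.7,3,0]
    - [-2.7,3,0]
    - [-2.7,3,0]
  twist:
    - [0,0,0]
    - [0,0,0]
    - [0,0,0]
    - [0,0,0]
    - [0,0,0]
  grip: [0.35,0.35,0.35,0.35,0.35]

```text
time: 10.85
ee_pos: [0.6033, 0.009, 0.1606]
tcp_rot: [-179.9, -0.0, 90.0]
wrist_force: [-0.0, 0.5, -0.6]
opening: 0.042
grasp_force: 46.1
```

move_arm:
  offset:
    - [-2.2,2.5,0]
    - [0,0,0]
    - [0,0,0]
    - [0,0,0]
  twist:
    - [0,0,0]
    - [0,0,0]
    - [0,0,0]
    - [0,0,0]
  grip: [0.35,0.35,0.35,0.35]

```text
time: 11.25
ee_pos: [0.627, -0.0113, 0.1609]
tcp_rot: [-179.9, -0.0, 90.0]
wrist_force: [0.1, 0.1, -0.4]
opening: 0.0418
grasp_force: 46.4
```

Run:
```python
from h import *
o=bot.get_obs(); p=viewer.camera('wrist'); save(p,'w3'); print(o['ee_pos'],o['tcp_rot'],o['opening'])
```

```text
[ 0.62699242 -0.01131305  0.16092431] [-1.79938837e+02 -1.44008889e-02  9.00215116e+01] 0.04178409367003795
```

View pics/w3.png

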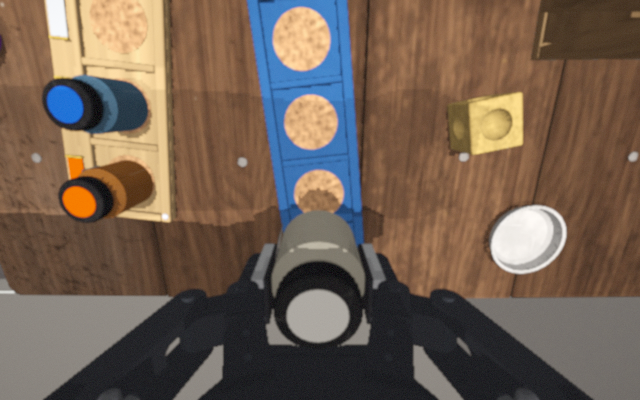

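The white jar is held straight at (318,290), over the third pocket. Lowering it.

move_arm:
  offset:
    - [0,0,4.5]
    - [0,0,3.5]
    - [0,0,2]
    - [0,0,1.3]
    - [0,0,0]
  twist:
    - [0,0,0]
    - [0,0,0]
    - [0,0,0]
    - [0,0,0]
    - [0,0,0]
  grip: [0.35,0.35,0.35,0.35,0.35]

```text
time: 11.8
ee_pos: [0.6269, -0.0112, 0.0481]
tcp_rot: [-180.0, -0.0, 90.1]
wrist_force: [0.6, -0.4, -1.0]
opening: 0.0419
grasp_force: 47.5
```

move_arm:
  offset:
    - [0,0,0]
    - [0,0,0]
    - [0,0,0]
    - [0,0,0]
    - [0,0,0]
  twist:
    - [0,0,0]
    - [0,0,0]
    - [0,0,0]
    - [0,0,0]
    - [0,0,0]
  grip: [0.35,0.5,0.6,0.7,0.75]

```text
time: 12.3
ee_pos: [0.6278, -0.0118, 0.0486]
tcp_rot: [180.0, 0.0, 90.0]
wrist_force: [-1.2, 0.7, -0.7]
opening: 0.0639
grasp_force: 0.0
```

move_arm:
  offset:
    - [0,0,-2]
    - [0,0,-4.5]
    - [0,0,-4.5]
    - [0,0,-2.5]
    - [0,0,0]
  twist:
    - [0,0,0]
    - [0,0,0]
    - [0,0,0]
    - [0,0,0]
    - [0,0,0]
  grip: [0.75,0.8,0.8,0.8,0.8]

```text
time: 12.8
ee_pos: [0.6292, -0.0119, 0.1883]
tcp_rot: [179.6, 0.0, 90.0]
wrist_force: [-0.3, 0.1, -0.4]
opening: 0.0683
grasp_force: 0.0
```

move_arm:
  offset:
    - [1.6,-3.5,0]
    - [1.6,-3.5,0]
    - [1.7,-3.5,0]
    - [1.6,-3.5,0]
    - [1.7,-3.5,0]
  twist:
    - [0,0,0]
    - [0,0,0]
    - [0,0,0]
    - [0,0,0]
    - [0,0,0]
  grip: [0.8,0.8,0.8,0.8,0.8]

```text
time: 13.3
ee_pos: [0.451, 0.0705, 0.1823]
tcp_rot: [-179.9, 0.0, 90.0]
wrist_force: [0.7, 0.7, 1.0]
opening: 0.0684
grasp_force: 0.0
```

move_arm:
  offset:
    - [0,0,0]
    - [0,0,0]
    - [0,0,0]
  twist:
    - [0,0,0]
    - [0,0,0]
    - [0,0,0]
  grip: [0.8,0.8,0.8]

```text
time: 13.6
ee_pos: [0.4531, 0.07, 0.183]
tcp_rot: [180.0, 0.0, 90.0]
wrist_force: [0.1, 0.5, -0.4]
opening: 0.0682
grasp_force: 0.0
```

Run:
```python
from h import *
p=viewer.camera('top'); cv2.imwrite('pics/top1c.png',cv2.resize(p['color'][110:310,200:466,::-1],(798,600),interpolation=cv2.INTER_CUBIC))
```

```text
(no output)
```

View pics/top1c.png

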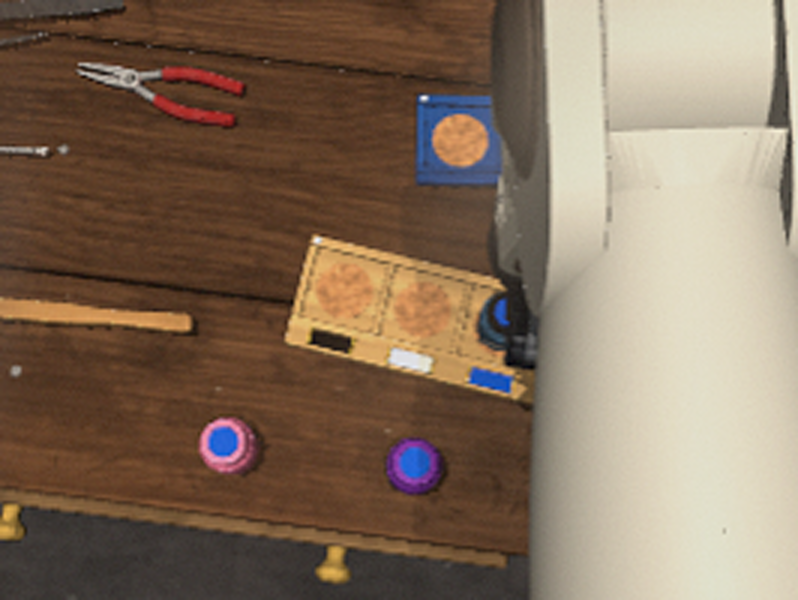

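The top view shows the tool over the blue-bodied jar at (500,315), behind the blue tag. The look-alikes are untouched, and the arm hides the right half of the blue rack. Picking jar_blue.

move_arm:
  offset:
    - [0,0,4.5]
    - [0,0,4.5]
    - [0,0,3]
    - [0,0,1.7]
    - [0,0,0]
  twist:
    - [0,0,0]
    - [0,0,0]
    - [0,0,0]
    - [0,0,0]
    - [0,0,0]
  grip: [0.8,0.8,0.8,0.8,0.7]

```text
time: 14.15
ee_pos: [0.4514, 0.0695, 0.0433]
tcp_rot: [-179.7, 0.1, 89.9]
wrist_force: [-0.9, 1.3, 0.6]
opening: 0.06
grasp_force: 0.0
```

move_arm:
  offset:
    - [0,0,0]
    - [0,0,0]
    - [0,0,0]
    - [0,0,0]
    - [0,0,0]
  twist:
    - [0,0,0]
    - [0,0,0]
    - [0,0,0]
    - [0,0,0]
    - [0,0,0]
  grip: [0.5,0.35,0.35,0.35,0.35]

```text
time: 14.65
ee_pos: [0.4532, 0.0702, 0.0472]
tcp_rot: [179.9, -0.0, 90.0]
wrist_force: [0.5, -1.0, 4.6]
opening: 0.042
grasp_force: 45.6
```

move_arm:
  offset:
    - [0,0,-1]
    - [0,0,-3]
    - [0,0,-4.5]
    - [0,0,-3]
    - [0,0,0]
  twist:
    - [0,0,0]
    - [0,0,0]
    - [0,0,0]
    - [0,0,0]
    - [0,0,0]
  grip: [0.35,0.35,0.35,0.35,0.35]

```text
time: 15.15
ee_pos: [0.4543, 0.0705, 0.1663]
tcp_rot: [179.6, -0.1, 90.0]
wrist_force: [0.7, 0.2, -1.0]
opening: 0.042
grasp_force: 45.9
```

move_arm:
  offset:
    - [-0.3,2.6,0]
    - [-0.3,3.7,0]
    - [-0.3,3.7,0]
    - [-0.3,3.7,0]
    - [-0.3,3,0]
  twist:
    - [0,0,0]
    - [0,0,0]
    - [0,0,0]
    - [0,0,0]
    - [0,0,0]
  grip: [0.35,0.35,0.35,0.35,0.35]

```text
time: 15.65
ee_pos: [0.621, 0.055, 0.1602]
tcp_rot: [-179.9, 0.0, 90.0]
wrist_force: [-0.8, 0.1, 0.3]
opening: 0.0421
grasp_force: 46.1
```

move_arm:
  offset:
    - [0,0,0]
    - [0,0,0]
    - [0,0,0]
  twist:
    - [0,0,0]
    - [0,0,0]
    - [0,0,0]
  grip: [0.35,0.35,0.35]

```text
time: 15.95
ee_pos: [0.6188, 0.0553, 0.1611]
tcp_rot: [-179.9, 0.0, 90.0]
wrist_force: [0.8, 0.3, -1.0]
opening: 0.0418
grasp_force: 46.3
```

move_arm:
  offset:
    - [0,0.1,4.5]
    - [0,0,3.5]
    - [0,0,2]
    - [0,0,1.3]
    - [0,0,0]
  twist:
    - [0,0,0]
    - [0,0,0]
    - [0,0,0]
    - [0,0,0]
    - [0,0,0]
  grip: [0.35,0.35,0.35,0.35,0.35]

```text
time: 16.45
ee_pos: [0.6196, 0.0553, 0.048]
tcp_rot: [-180.0, 0.0, 90.0]
wrist_force: [-0.6, 0.3, -0.9]
opening: 0.0419
grasp_force: 47.5
```

move_arm:
  offset:
    - [0,0,0]
    - [0,0,0]
    - [0,0,0]
    - [0,0,0]
    - [0,0,0]
  twist:
    - [0,0,0]
    - [0,0,0]
    - [0,0,0]
    - [0,0,0]
    - [0,0,0]
  grip: [0.35,0.5,0.6,0.7,0.75]

```text
time: 16.95
ee_pos: [0.6208, 0.0552, 0.0486]
tcp_rot: [180.0, -0.0, 90.0]
wrist_force: [-0.3, -0.6, 0.4]
opening: 0.0638
grasp_force: 0.0
```

move_arm:
  offset:
    - [0,0,-2]
    - [0,0,-4.5]
    - [0,0,-4.5]
    - [0,0,-2.5]
    - [0,0,0]
  twist:
    - [0,0,0]
    - [0,0,0]
    - [0,0,0]
    - [0,0,0]
    - [0,0,0]
  grip: [0.75,0.8,0.8,0.8,0.8]

```text
time: 17.45
ee_pos: [0.6222, 0.0553, 0.1883]
tcp_rot: [179.6, -0.0, 90.0]
wrist_force: [0.4, -0.3, 0.0]
opening: 0.0685
grasp_force: 0.0
```

move_arm:
  offset:
    - [-1.1,-3.5,0]
    - [-1.1,-3.5,0]
    - [-1.1,-3.5,0]
    - [-1.1,-3.5,0]
    - [-1.1,-3.5,0]
  twist:
    - [0,0,0]
    - [0,0,0]
    - [0,0,0]
    - [0,0,0]
    - [0,0,0]
  grip: [0.8,0.8,0.8,0.8,0.8]

```text
time: 17.95
ee_pos: [0.444, -0.0001, 0.1822]
tcp_rot: [-179.9, 0.0, 90.0]
wrist_force: [0.5, -0.4, 0.4]
opening: 0.0681
grasp_force: 0.0
```

move_arm:
  offset:
    - [0,0,0]
    - [0,0,0]
    - [0,0,0]
  twist:
    - [0,0,0]
    - [0,0,0]
    - [0,0,0]
  grip: [0.8,0.8,0.8]

```text
time: 18.25
ee_pos: [0.4462, 0.0003, 0.1829]
tcp_rot: [180.0, -0.0, 90.0]
wrist_force: [-0.1, 0.3, 0.3]
opening: 0.0682
grasp_force: 0.0
```

move_arm:
  offset:
    - [0,0,4.5]
    - [0,0,4.5]
    - [0,0,3]
    - [0,0,1.7]
    - [0,0,0]
  twist:
    - [0,0,0]
    - [0,0,0]
    - [0,0,0]
    - [0,0,0]
    - [0,0,0]
  grip: [0.8,0.8,0.8,0.8,0.7]

```text
time: 18.75
ee_pos: [0.4444, 0.0004, 0.0433]
tcp_rot: [-179.7, -0.0, 90.0]
wrist_force: [-1.1, -0.0, -0.3]
opening: 0.06
grasp_force: 0.0
```

move_arm:
  offset:
    - [0,0,0]
    - [0,0,0]
    - [0,0,0]
    - [0,0,0]
    - [0,0,0]
  twist:
    - [0,0,0]
    - [0,0,0]
    - [0,0,0]
    - [0,0,0]
    - [0,0,0]
  grip: [0.5,0.35,0.35,0.35,0.35]

```text
time: 19.25
ee_pos: [0.4462, 0.0002, 0.0471]
tcp_rot: [179.9, -0.0, 90.0]
wrist_force: [0.5, -0.5, 3.1]
opening: 0.0422
grasp_force: 45.6
```

move_arm:
  offset:
    - [0,0,-1]
    - [0,0,-3]
    - [0,0,-4.5]
    - [0,0,-3]
    - [0,0,0]
  twist:
    - [0,0,0]
    - [0,0,0]
    - [0,0,0]
    - [0,0,0]
    - [0,0,0]
  grip: [0.35,0.35,0.35,0.35,0.35]

```text
time: 19.75
ee_pos: [0.4473, 0.0002, 0.1663]
tcp_rot: [179.6, 0.0, 90.0]
wrist_force: [1.3, 0.6, -1.4]
opening: 0.0419
grasp_force: 46.0
```

move_arm:
  offset:
    - [1.5,2,0]
    - [2.3,3.1,0]
    - [2.3,3.1,0]
    - [2.3,3.1,0]
    - [2.3,3.1,0]
  twist:
    - [0,0,0]
    - [0,0,0]
    - [0,0,0]
    - [0,0,0]
    - [0,0,0]
  grip: [0.35,0.35,0.35,0.35,0.35]

```text
time: 20.25
ee_pos: [0.5904, 0.1081, 0.1606]
tcp_rot: [-179.9, 0.0, 90.0]
wrist_force: [1.2, -0.6, -0.6]
opening: 0.0422
grasp_force: 46.1
```

move_arm:
  offset:
    - [1.6,2.2,0]
    - [0,0,0]
    - [0,0,0]
    - [0,0,0]
  twist:
    - [0,0,0]
    - [0,0,0]
    - [0,0,0]
    - [0,0,0]
  grip: [0.35,0.35,0.35,0.35]

```text
time: 20.65
ee_pos: [0.6109, 0.1227, 0.1611]
tcp_rot: [-179.9, 0.0, 90.0]
wrist_force: [-0.6, 0.3, -1.7]
opening: 0.0418
grasp_force: 46.3
```

move_arm:
  offset:
    - [0,0.2,4.5]
    - [0,0,3.5]
    - [0,0,2]
    - [0,0,1.3]
    - [0,0,0]
  twist:
    - [0,0,0]
    - [0,0,0]
    - [0,0,0]
    - [0,0,0]
    - [0,0,0]
  grip: [0.35,0.35,0.35,0.35,0.35]

```text
time: 21.15
ee_pos: [0.6128, 0.1225, 0.048]
tcp_rot: [-180.0, 0.0, 90.0]
wrist_force: [-0.0, 0.1, -0.9]
opening: 0.0422
grasp_force: 47.4
```

move_arm:
  offset:
    - [0,0,0]
    - [0,0,0]
    - [0,0,0]
    - [0,0,0]
    - [0,0,0]
  twist:
    - [0,0,0]
    - [0,0,0]
    - [0,0,0]
    - [0,0,0]
    - [0,0,0]
  grip: [0.35,0.5,0.6,0.7,0.75]

```text
time: 21.65
ee_pos: [0.6138, 0.1232, 0.0486]
tcp_rot: [180.0, -0.0, 90.0]
wrist_force: [0.2, 0.1, -0.5]
opening: 0.0643
grasp_force: 0.0
```

move_arm:
  offset:
    - [0,0,-2]
    - [0,0,-4.5]
    - [0,0,-4.5]
    - [0,0,-4]
    - [0,0,-3]
  twist:
    - [0,0,0]
    - [0,0,0]
    - [0,0,0]
    - [0,0,0]
    - [0,0,0]
  grip: [0.75,0.8,0.8,0.8,0.8]

```text
time: 22.15
ee_pos: [0.6139, 0.1233, 0.2316]
tcp_rot: [179.8, -0.0, 90.0]
wrist_force: [1.8, -0.2, -0.0]
opening: 0.0682
grasp_force: 0.0
```

move_arm:
  offset:
    - [3,-4,0]
    - [3,-4,0]
    - [3,-4,0]
    - [3,-4,0]
    - [3,-4,0]
  twist:
    - [0,0,0]
    - [0,0,0]
    - [0,0,0]
    - [0,0,0]
    - [0,0,0]
  grip: [0.8,0.8,0.8,0.8,0.8]

```text
time: 22.65
ee_pos: [0.412, 0.2739, 0.2285]
tcp_rot: [180.0, -0.0, 90.0]
wrist_force: [0.2, 1.2, 0.5]
opening: 0.0682
grasp_force: 0.0
```

move_arm:
  offset:
    - [4,-2,0]
    - [4,-2,0]
    - [4,0,0]
    - [0,0,0]
    - [0,0,0]
  twist:
    - [0,0,0]
    - [0,0,0]
    - [0,0,0]
    - [0,0,0]
    - [0,0,0]
  grip: [0.8,0.8,0.8,0.8,0.8]

```text
time: 23.15
ee_pos: [0.3732, 0.3937, 0.2279]
tcp_rot: [-180.0, 0.0, 90.1]
wrist_force: [0.6, 0.4, 0.1]
opening: 0.068
grasp_force: 0.0
```

Run:
```python
from h import *
np.set_printoptions(precision=4,suppress=True)
p=viewer.camera('top'); q=viewer.camera('side')
cv2.imwrite('pics/top2c.png',cv2.resize(p['color'][110:310,200:466,::-1],(798,600),interpolation=cv2.INTER_CUBIC))
cv2.imwrite('pics/side2c.png',cv2.resize(q['color'][150:300,200:400,::-1],(800,600),interpolation=cv2.INTER_CUBIC))
for t in ['jar_orange','jar_blue','jar_white','flux_tin']:
    for d in finder.boxes_of(p,t)[:2]: print(t,round(d['p'],2),np.round(d['position'],1),at_depth(p,d['position']))
```

```text
jar_orange 0.68 [356.  151.5] [0.6025 0.1194 0.076 ]
jar_blue 0.69 [336.7 260.8] [0.3346 0.134  0.0658]
jar_blue 0.61 [276.7 254.8] [0.3306 0.2743 0.0674]
jar_white 0.92 [407.9 150.9] [ 0.6197 -0.0057  0.0763]
flux_tin 0.62 [381.2 153.9] [0.605  0.0576 0.0733]
flux_tin 0.53 [430.6 155.8] [ 0.6309 -0.0714  0.0311]
```

View pics/top2c.png

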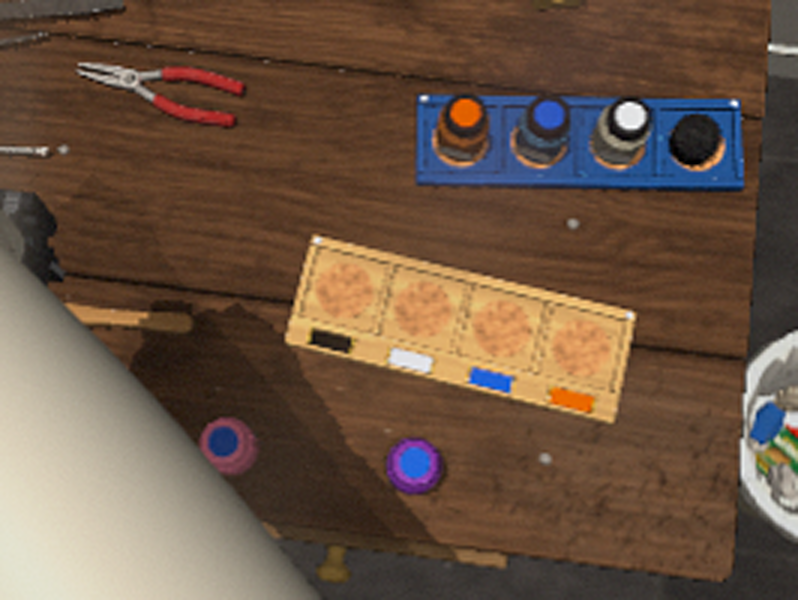

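View pics/side2c.png

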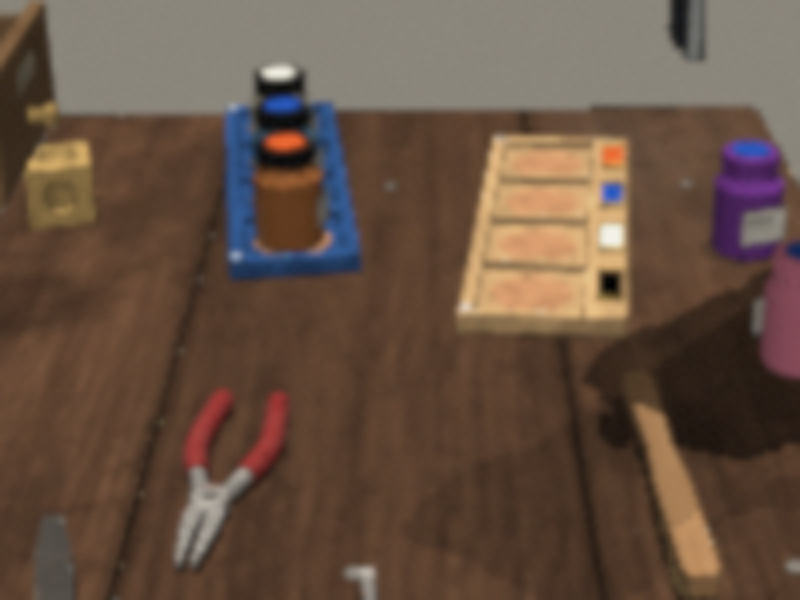

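Blue rack, left to right: orange (463,115), blue (548,115), white (630,118), tin (697,140). All are upright, and the depths give cap tops at about 0.074 m and the tin lid at about 0.031 m, so everything is down on its pocket floor. The pliers and brush haven't moved.

```bash
python3 -c "
from workcell import bot
print(bot.job_done())"
```

```text
the job is handed in; nothing more can be done
None
```

The job is handed in: the blue rack now holds, left to right, the orange, blue and white jars and the black tin, the reverse of the wooden rack's order; all are upright on their pocket floors, and the pliers and brush were not moved.

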